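Snap the glass condenser tube into its spring clips

TASK

Take the glass condenser tube out of its wooden rest and lay it level in the open mouths of the two spring clips on the aluminium rack, blue-banded end towards the red stop, sliding it along until you feel that end touch the stop. Then press it straight down until both clips snap over it and it sits on the black sprung cradle, and keep pressing so that the cradle stays pushed well down: finish like that, still gripping the tube and pushing, not letting go. Leave the bottles, beaker and other loose things standing as they are.

Things in the scene. Friction and masses are not known exactly. Their poses are not given: they have to be found in the camera images.
- tube_center (a point): Centre of the loose glass condenser tube: round, 220 mm long, 26 mm in diameter, 0.10 to 0.20 kg, a blue band round one end, a frosted white band round the other, pale beads inside. x axis: along the tube towards the blue end; y and z may be turned about x. It starts level in the wooden rest, its axis 45 mm above the table. Grip it across the middle.
- tube_head (a point): Centre of the tube's blue-banded end face, 110 mm from the tube's centre along its x axis.
- rest: Fixed wooden rest in which the tube starts: base board 200 x 90 x 12 mm with two V blocks 14 mm thick at x = +70 and -70 mm (tops 40 mm above the table); nothing stands between them. Origin: under its centre, on the table; x along the tube.
- rack: Fixed clip rack: aluminium base plate 262 x 110 x 12 mm. Origin: under the middle between the clips, on the table; x along the laid tube towards the stop, z up (heights below are from here). Between the clips only the low cradle bar stands. With the tube's blue end touching the stop the tube's centre is at x = +4 mm. Snapped home on the cradle, its axis is at z = 48 mm.
- clip_near (a point): Middle of the steel spring clip at x = -60 mm of the rack, at its narrowest height, z = 60 mm. Each clip is 16 mm long in x: two sprung jaws, one on either side, 18 mm apart here, flaring above to a mouth over 40 mm wide at z = 70 mm.
- clip_far (a point): The same of the clip at x = +60 mm. The tube laid in both mouths stops with its axis at z = 71 mm and needs some 6 to 10 N before it sinks; pressed harder (10 to 16 N in all) the jaws spread, and once its axis is below z = 60 mm they spring shut over it and the force drops suddenly.
- stop_face (a point): Middle of the face, towards the clips, of the red upright stop at the rack's end: a smooth fixed plate 50 mm wide, up to z = 90 mm, its face at x = +114 mm of the rack. This point is at z = 71 mm.
- cradle (a joint): Black sprung cradle on the rack (two V pads under the clips joined by a bar 12 mm wide, top at z = 26 mm): how far it is pushed down, in m; 0 up, 0.008 bottomed. About 1.5 N per mm, plus 2 N to start. The tube's own weight pushes it down less than 1 mm.
Mind the look-alikes: they are no part of the job. What is meant by the part that bears tube_center is not pink, and is the smaller of those in its own colour.

How it is judged:
By the outcome, as a careful person would: the job done as asked, in the order asked, and still so for the second after the job is handed in, while the arm keeps its last pose, push and grip.
It also fails if it takes over 51 s, if anything falls off the work surface, if the arm or the gripper's body presses on something with over 40 N, if the wrist force passes 120 N, or if a joint passes its speed limit or range.

ROBOT

A 7-joint arm with a two-finger parallel gripper is mounted at the origin on the work surface. World frame = base frame: x ahead of the robot, y to its left, z up, the work surface at z = 0. Lengths are in m, angles in rad, forces in N, time in s.
With the tool pointing down it reaches from about 0.375 to 0.925 m from the base axis. Payload 3.1 kg.
Tool frame: the origin (TCP) lies between the finger pads; the fingertips stand 19 mm ahead of it and the grasp point (between the pads) is the TCP; z points along the fingers, y is the direction in which the jaws open and shut (so a half turn about z gives the same grasp; the last joint's range is limited). The gripper opens to 85 mm and grips with 20 to 120 N. Pads are 22 mm wide; open, the fingers measure 114 mm over their backs; the gripper's body (76 mm by 85 mm) begins 54 mm behind the grasp point. The pads swing forward as they close: fully open they stand 13 mm farther back than shut.
Start: joints at [1.154, 0.383, 0.044, 1.598, -0.018, 1.161, -0.05], TCP at [0.204, -0.617, 0.25] pointing down, gripper open.
Joint ranges: [-2.61, 2.61], [-0.41, 2.15], [-1.48, 1.57], [0, 2.5], [-1.57, 4.71], [0.05, 1.97], [-2.85, 2.85]. Speed limits (rad/s): [2.79, 2.79, 3.14, 3.14, 3.14, 3.14, 3.14].

INTERFACE

Orientations are given as a unit quaternion [x, y, z, w].
In Python, from bench import move_ptp, movel, move_j, move_gripper, pause, inverse_kinematics, read_camera, camera_params, MotionError, sign_off, look_for, tip_of, read_time_s, read_qpos, read_joint_vel, read_effort, read_eef_pos, read_tcp_rot, read_ft_force, read_ft_torque, read_finger_gap gives the robot as it stands. Calls block until the motion is done:
- move_ptp(position, orientation): joint-space move of the TCP to a pose.
- movel(position, orientation=None, speed=0.15): straight line of the TCP; orientation=None keeps the orientation; speed is the mean speed in m/s.
- move_j(angles): joint-space move.
- move_gripper(opening, effort=None): finger opening in m; effort is the grip in N (None keeps the last); returns when the fingers have stopped.
- pause(seconds).
- inverse_kinematics(position, orientation): joint angles nearest the present ones, or None.
- read_camera(name): name is "side" or "top"; returns the picture (400x640x3 uint8, red, green, blue); there is no depth.
- camera_params(name): a dict with "K" (3x3 intrinsics, pixels), "dist_coeffs" ([k1, k2, p1, p2, k3] as OpenCV has them; the pictures are not rectified), "camera_from_world" (4x4, takes a point from world to camera coordinates). Camera axes: x right, y down, z forward; pixel columns grow to the right and rows downward; lengths in m; the calibration is good to about 2 mm. A picture is of the moment at which its call begins. camera_params takes no time and is no camera call.
A pose or a line that the arm cannot do raises MotionError and nothing moves.
- sign_off(): hands the job in, once; it reports no verdict.
Trained networks look in the newest picture that a camera, given by its name, has taken for a name from the list of things; names that differ only in an ending like _2 or _b are one class to them, and where a whole thing is asked for, a point or a joint stands for the part that bears it (a point fixed in the world has none). Each returns a list of dicts, best first, with "confidence" (0 to 1); they miss things now and then, are a little off and sometimes report something else, mostly with a low value. They report only what shows in the picture. A call takes as long as a camera call. They do not tell look-alikes from the thing itself.
- look_for(camera, name): "at" ([column, row] in pixels, amid what is visible of it).
- tip_of(camera, name): "at" ([column, row] in pixels: a listed point, or the origin of a listed thing).
Readings, each from a call of its own:
- read_time_s(): time.
- read_qpos(): joint angles.
- read_joint_vel(): joint speeds.
- read_effort(): joint torques, N m.
- read_eef_pos(): TCP position.
- read_tcp_rot(): TCP orientation.
- read_ft_force(): force on the tool from outside, world axes, zero at the start.
- read_ft_torque(): the same for the moment, N m.
- read_finger_gap(): finger opening in m.
Only numpy, scipy, OpenCV 4.12 (cv2) and the standard library are available. Lean on these libraries where they do the work, as an engineer would, in place of code of your own. Each camera call takes 0.05 s, during which the arm holds its last target. There are 200 camera calls.

## Working session

There is one attempt and no reset: what is moved stays moved. The work goes in short steps, each a Python script; the robot and the scene stay as the last script left them, time stands still between calls to the robot, and variables do not carry over. Pictures are saved under pics/ and viewed, about 8 in all and at most 12, crops included, and the job is handed in when it is done.

```bash
mkdir -p pics; ls; python3 - <<'E'
from bench import *
import cv2
for c in("top","side"):
    im=read_camera(c); cv2.imwrite(f"pics/{c}0.png",im[:,:,::-1])
    p=camera_params(c); print(c,p["K"],p["dist_coeffs"],p["camera_from_world"])
    for n in("tube_center","tube_head","rest","rack","clip_near","clip_far","stop_face"):
        print(n,[(d["at"],round(d["confidence"],2)) for d in tip_of(c,n)])
    print('lf',[(d["at"],round(d["confidence"],2)) for d in look_for(c,"tube_center")])
print(read_time_s(),read_tcp_rot(),read_ft_force())
E
```

```text
pics
top [[428.58967083   0.         318.49253722]
 [  0.         428.58967083 203.44178873]
 [  0.           0.           1.        ]] [-0.00127312  0.          0.          0.          0.        ] [[-0.02715124 -0.99954849  0.01286957 -0.03042686]
 [-0.98493296  0.02455016 -0.17118512  0.52226166]
 [ 0.17079188 -0.01732355 -0.98515483  1.05689103]
 [ 0.          0.          0.          1.        ]]
tube_center [([437.7, 305.4], 0.92), ([408.8, 118.4], 0.91), ([368.6, 203.1], 0.71)]
tube_head [([444.6, 107.7], 0.78), ([409.3, 353.4], 0.75), ([372.7, 161.9], 0.74)]
rest [([362.9, 208.0], 0.71), ([370.1, 202.8], 0.27)]
rack [([226.9, 215.2], 0.77)]
clip_near [([216.1, 232.8], 0.71)]
clip_far [([226.5, 185.3], 0.88)]
stop_face [([228.3, 164.4], 0.9), ([364.9, 205.6], 0.62)]
lf [([438.0, 305.3], 0.74), ([406.8, 121.8], 0.67), ([369.3, 203.1], 0.61)]
side [[441.45842868   0.         312.56437836]
 [  0.         441.45842868 192.16416184]
 [  0.           0.           1.        ]] [-0.01798094  0.          0.          0.          0.        ] [[-0.96256487 -0.27056191 -0.01628276  0.47567028]
 [-0.13531511  0.531718   -0.83604174  0.16171056]
 [ 0.23485889 -0.8025411  -0.54842418  0.83710676]
 [ 0.          0.          0.          1.        ]]
tube_center [([257.1, 150.8], 0.95), ([320.0, 176.3], 0.9), ([430.6, 164.3], 0.88)]
tube_head [([281.9, 165.5], 0.67), ([484.8, 186.2], 0.62), ([255.2, 140.2], 0.58)]
rest [([320.4, 190.5], 0.89)]
rack [([272.3, 302.1], 0.96)]
clip_near [([300.2, 290.1], 0.94)]
clip_far [([244.8, 264.8], 0.93)]
stop_face [([220.9, 251.0], 0.85)]
lf [([254.8, 154.2], 0.97), ([322.9, 177.0], 0.88)]
0.9 [9.87313865e-01 1.58780765e-01 7.55555022e-06 2.12151895e-05] [-1.05638273 -0.31441795 -0.24469963]
```

View pics/top0.png

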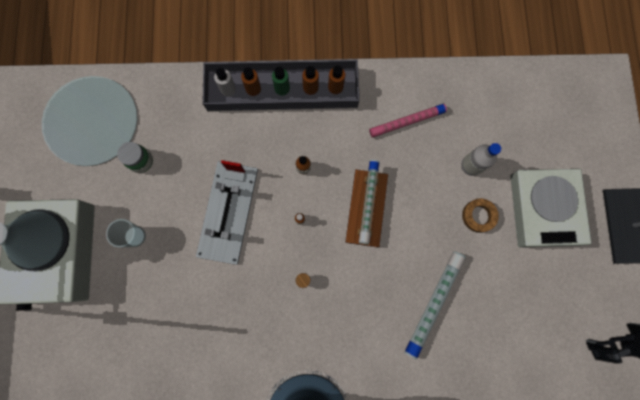

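View pics/side0.png

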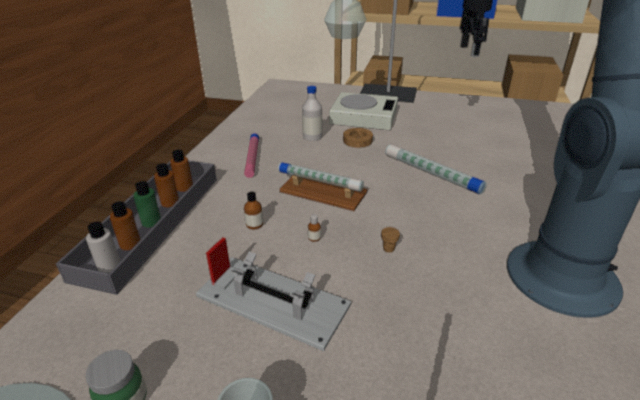

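The pictures show three tubes. The pink one is at top (408,120), a larger teal one at (437,305), and the smaller teal one sits in the rest at (369,203) with its blue end at (373,162). The smaller teal tube is the target. The rack is at (227,215), with its red stop at (232,165).

```bash
cat > h.py <<'E'
import numpy as np, cv2
from bench import *
from scipy.optimize import least_squares
from scipy.spatial.transform import Rotation as R
P={c:camera_params(c) for c in("top","side")}
def proj(c,pts):
    p=P[c];T=np.array(p["camera_from_world"])
    return cv2.projectPoints(np.array(pts,float).reshape(-1,3),cv2.Rodrigues(T[:3,:3])[0],T[:3,3],np.array(p["K"]),np.array(p["dist_coeffs"],float))[0].reshape(-1,2)
def w(pose,pts):
    x,y,a=pose[:3];c,s=np.cos(a),np.sin(a)
    return [[x+c*u-s*v,y+s*u+c*v,z] for u,v,z in pts]
def fit(obs,x0):  # obs: list of (cam,[u,v,z],[px])
    f=lambda q:np.concatenate([(proj(c,w(q,[m]))[0]-px) for c,m,px in obs])
    r=least_squares(f,x0,loss="soft_l1",f_scale=2);return r.x,f(r.x).reshape(-1,2).round(1)
def down(yaw): # tool down; tool y axis at angle yaw in world
    y=np.array([np.cos(yaw),np.sin(yaw),0]);z=np.array([0,0,-1.]);x=np.cross(y,z)
    return R.from_matrix(np.c_[x,y,z]).as_quat()
E
python3 - <<'E'
from h import *
t,r1=fit([("top",[0,0,.045],[368.6,203.1]),("top",[.11,0,.045],[372.7,161.9]),("side",[0,0,.045],[320,176.3]),("side",[.11,0,.045],[281.9,165.5])],[.55,-.1,0])
print(t,r1.tolist())
k,r2=fit([("top",[0,0,0],[226.9,215.2]),("top",[-.06,0,.06],[216.1,232.8]),("top",[.06,0,.06],[226.5,185.3]),("top",[.114,0,.071],[228.3,164.4]),
("side",[0,0,0],[272.3,302.1]),("side",[-.06,0,.06],[300.2,290.1]),("side",[.06,0,.06],[244.8,264.8]),("side",[.114,0,.071],[220.9,251])],[.5,.2,0])
print(k,r2.tolist())
tiles=[]
for c in("top","side"):
    im=cv2.imread(f"pics/{c}0.png")
    for pose,ms in((k,[[-.06,0,.06],[.06,0,.06],[.114,-.025,.09],[.114,.025,.09],[.114,.025,.012],[.114,-.025,.012]]+[[a*.131,b*.055,.012] for a in(1,-1) for b in(1,-1)]),
                   (t,[[-.11,0,.045],[.11,0,.045],[0,0,.045]]+[[a*.1,b*.045,.012] for a in(1,-1) for b in(1,-1)])):
        q=proj(c,w(pose,ms));ctr=q.mean(0);W=np.array([66,50]) if 1 else 0
        W=W if c=="top" else np.array([88,66]);o=(ctr-W).round();s=400/(2*W[0])
        M=np.array([[s,0,-o[0]*s],[0,s,-o[1]*s]])
        z=cv2.warpAffine(im,M,(400,300),flags=cv2.INTER_CUBIC)
        for e in(q-o)*s: cv2.drawMarker(z,tuple(int(v) for v in e.round()),(0,255,255),0,8,1)
        cv2.putText(z,f"o={o} s={s:.3f}",(3,12),0,.4,(255,0,255),1);tiles.append(z)
cv2.imwrite("pics/m1.png",np.vstack([np.hstack(tiles[:2]),np.hstack(tiles[2:])]))
E
```

```text
[ 0.52049524 -0.17256528 -0.17446014] [[-0.2, -0.6], [1.0, -0.2], [1.0, 0.2], [-0.4, 1.7]]
[ 0.51084991  0.19989932 -0.25039508] [[-0.1, -2.7], [-0.3, -0.8], [1.7, 0.9], [4.5, 0.7], [1.4, 0.1], [0.9, 0.3], [-1.0, 1.6], [-1.3, 1.1]]
```

View pics/m1.png

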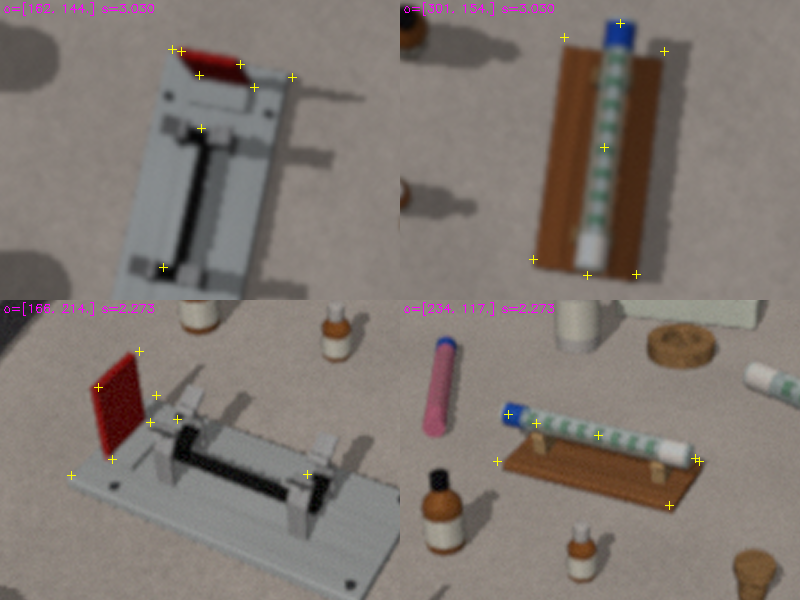

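```bash
cat > ov.py <<'E'
from h import *
EDG=[]
def rackedges():
    b=[[a*.131,c*.055,.012] for a,c in((1,1),(1,-1),(-1,-1),(-1,1))]
    s=[[.114,.025,.012],[.114,.025,.09],[.114,-.025,.09],[.114,-.025,.012]]
    return [b,s]
def tubeedges():
    return [[[.11,.013,.045],[.11,-.013,.045],[-.11,-.013,.045],[-.11,.013,.045]],[[a*.1,c*.045,.012] for a,c in((1,1),(1,-1),(-1,-1),(-1,1))]]
def tile(c,im,pose,edges,pts,W,size):
    q=proj(c,w(pose,edges[0]));o=(q.mean(0)-W).round();s=size[0]/(2*W[0])
    z=cv2.warpAffine(im,np.array([[s,0,-o[0]*s],[0,s,-o[1]*s]]),size,flags=cv2.INTER_CUBIC)
    for e in edges: cv2.polylines(z,[((proj(c,w(pose,e))-o)*s).round().astype(int)],True,(0,255,255),1)
    for e in (proj(c,w(pose,pts))-o)*s: cv2.drawMarker(z,tuple(int(v) for v in e.round()),(0,0,255),0,9,1)
    cv2.putText(z,f"o={o} s={s:.3f}",(3,12),0,.4,(255,0,255),1);return z
E
python3 - <<'E'
from ov import *
T=lambda x,y:[162+x/3.03,144+y/3.03]
S=lambda x,y:[168+x/2.273,214+(y-300)/2.273]
obs=[("top",[.131,-.055,.012],T(287,72)),("side",[.131,.055,.012],S(75,483)),
("side",[.114,.025,.09],S(93,387)),("side",[.114,-.025,.09],S(137,353)),("side",[.114,-.025,.012],S(143,430)),("side",[.114,.025,.012],S(107,458)),
("top",[-.06,0,.06],[216.1,232.8]),("side",[-.06,0,.06],[300.2,290.1]),("side",[.06,0,.06],[244.8,264.8]),("top",[.06,0,.06],[226.5,185.3])]
k,r=fit(obs,[.51,.2,-.25]);print(k,r.tolist())
a=tile("top",cv2.imread("pics/top0.png"),k,rackedges(),[[-.06,0,.06],[.06,0,.06]],np.array([45,67]),(400,600))
b=tile("side",cv2.imread("pics/side0.png"),k,rackedges(),[[-.06,0,.06],[.06,0,.06]],np.array([80,120]),(400,600))
cv2.imwrite("pics/m2.png",np.hstack([a,b]))
E
```

```text
[ 0.50962007  0.20008105 -0.23053653] [[0.7, 1.3], [-3.8, -2.2], [0.0, 0.8], [-1.6, -0.1], [0.7, -2.6], [-0.0, 1.5], [0.1, -0.2], [1.9, 0.1], [-0.8, 2.2], [1.2, 1.3]]
```

View pics/m2.png

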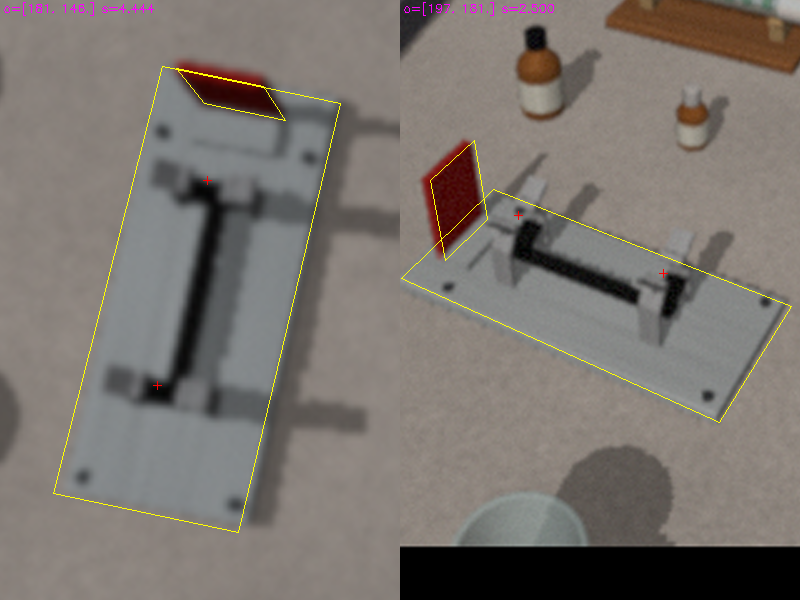

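The top view matches the plate outline. The stop in the picture lies about 4 mm farther out than the model, but I'll find the stop by touch. Next I pick the tube.

```bash
python3 - <<'E'
from h import *
t=[.5205,-.1726,-.1745];q=down(t[2]-np.pi/2)
move_gripper(.07,80)
move_ptp([t[0],t[1],.22],q); print(read_time_s(),read_qpos())
movel([t[0],t[1],.045],speed=.12); print(read_eef_pos(),read_ft_force())
move_gripper(0,80); print("gap",read_finger_gap(),read_ft_force(),read_eef_pos())
movel([t[0],t[1],.20],speed=.12); pause(.2)
print("gap",read_finger_gap(),read_ft_force(),read_ft_torque(),read_eef_pos(),read_time_s())
for c in("top","side"):
    im=read_camera(c);cv2.imwrite(f"pics/{c}1.png",im[:,:,::-1])
    for n in("tube_center","tube_head"): print(c,n,[(d["at"],round(d["confidence"],2)) for d in tip_of(c,n)])
    print(proj(c,w(t,[[0,0,.2],[.11,0,.2]])))
a=cv2.imread("pics/top1.png")[100:300,230:510];b=cv2.imread("pics/side1.png")[20:240,180:488]
cv2.imwrite("pics/m3.png",np.hstack([cv2.resize(a,(400,286)),cv2.resize(b,(400,286))]))
E
```

```text
3.1833 [ 0.48203534  0.23831315 -0.26618275  1.86263632  0.07244217  1.04977841
 -1.56055782]
[ 0.52126837 -0.17280616  0.04582897] [ 0.89875405 -0.13534043 -0.3775454 ]
gap 0.024030905965918902 [-1.48401983  0.5768485   4.56578619] [ 0.52092037 -0.17235313  0.04566716]
gap 0.023481046431278223 [-0.40156764 -0.65380791 -1.03076751] [-0.01343713 -0.02762584  0.03645167] [ 0.52008269 -0.1725001   0.1992618 ] 6.9167
top tube_center [([378.4, 191.1], 0.88), ([407.9, 118.8], 0.83)]
top tube_head [([443.6, 106.0], 0.74)]
[[377.2742783  190.44126216]
 [383.26222743 143.37391756]]
side tube_center [([255.1, 149.6], 0.68), ([318.7, 116.7], 0.6), ([431.3, 166.6], 0.58)]
side tube_head [([278.3, 107.9], 0.7), ([253.4, 137.8], 0.57)]
[[320.64505079 117.28393817]
 [277.83417893 109.62854345]]
```

View pics/m3.png

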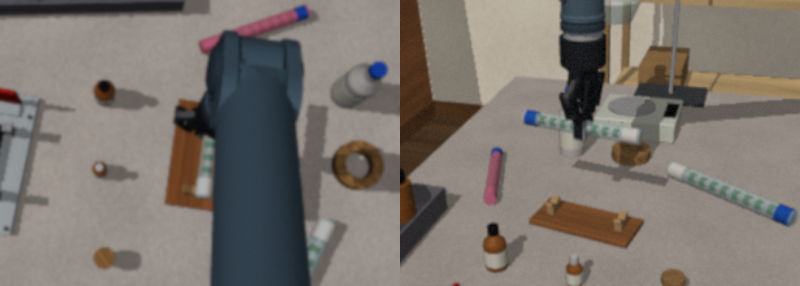

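The small tube is held level in the gripper (side tile: blue end at about (530,118), white end at about (638,135)). The rest is empty and nothing else has moved. Next I go over the rack, descend into the mouths and stop on contact.

```bash
cat >> h.py <<'E'
K=np.array([.5096,.2001,-.2325]); QR=down(K[2]-np.pi/2)
def rp(x,z,y=0,k=None): return w(K if k is None else k,[[x,y,z]])[0]
def rf(f):  # world vec -> rack axes
    c,s=np.cos(K[2]),np.sin(K[2]);f=np.array(f);return np.array([c*f[0]+s*f[1],-s*f[0]+c*f[1],f[2]])
def F(n=4):
    return np.mean([rf(read_ft_force()) for _ in range(n)],0)
def pos():
    p=np.array(read_eef_pos())-[K[0],K[1],0];return rf(p)*1000
E
python3 - <<'E'
from h import *
p=rp(-.014,.2);movel(p,QR,speed=.2);movel(rp(-.014,.10),speed=.1);pause(.3)
f0=F();np.save("f0.npy",f0);print("base",f0.round(2),read_time_s(),pos().round(1))
c0=[read_camera(c) for c in("top","side")]
for c,im in zip(("top","side"),c0): cv2.imwrite(f"pics/{c}2.png",im[:,:,::-1])
print(tip_of("side","tube_head"),proj("side",[rp(.096,.10)]))
for z in np.arange(.084,.0639,-.002):
    movel(rp(-.014,z),speed=.03);f=F()-f0;print(round(z,4),f.round(2),pos().round(1),(np.array(read_ft_torque())).round(2))
    if f[2]>2.5: break
print(read_time_s(),read_finger_gap())
E
python3 - <<'E'
import cv2,numpy as np
a=cv2.imread("pics/top2.png")[110:290,150:330];b=cv2.imread("pics/side2.png")[170:350,190:370]
cv2.imwrite("pics/m4.png",np.hstack([cv2.resize(x,(400,400),interpolation=2) for x in(a,b)]))
E
```

```text
base [ 0.26 -0.56 -0.4 ] 10.7 [-1.370e+01  1.000e-01  1.005e+02]
[{'at': [222.3, 237.8], 'confidence': 0.91}, {'at': [484.0, 189.8], 'confidence': 0.84}] [[225.29078825 243.63111616]]
0.084 [-0.11  0.96 -0.62] [-14.    0.   83.9] [ 0.04 -0.01 -0.04]
0.082 [-0.51  1.22 -1.34] [-14.  -0.  82.] [-0.04 -0.02 -0.03]
0.08 [ 0.24  0.76 -0.92] [-14.1  -0.1  79.9] [ 0.07 -0.03 -0.  ]
0.078 [ 0.37  0.45 -0.39] [-14.1  -0.1  77.8] [-0.03  0.03  0.04]
0.076 [ 0.37  0.48 -0.46] [-14.1  -0.1  75.8] [-0.   -0.    0.01]
0.074 [-0.97  0.56 -1.05] [-14.1  -0.1  73.8] [-0.05 -0.01  0.05]
0.072 [-0.67  0.78  1.49] [-13.5   0.2  72.4] [-0.15 -0.03  0.27]
0.07 [ 0.43 -0.5   4.47] [-13.    0.4  70.8] [-0.19 -0.03  0.42]
13.2833 0.023859144234169877
```

View pics/m4.png

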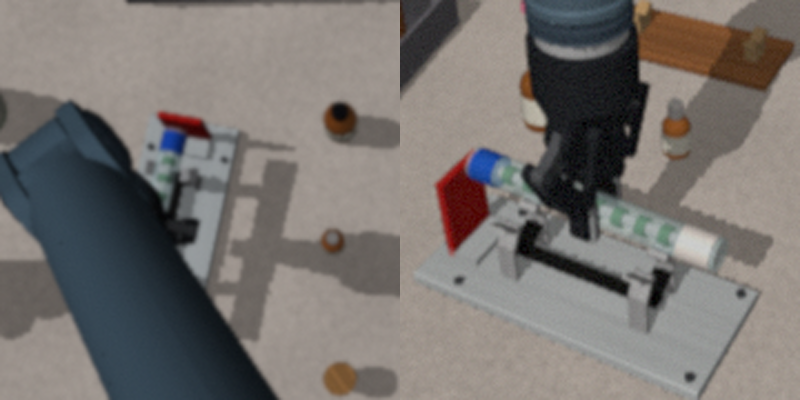

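Contact comes at z ≈ 72, as expected. A moment of about +0.4 Nm about z points to a small yaw error, so I'll lift slightly, correct the yaw and test again.

```bash
cat >> h.py <<'E'
def TQ(n=5): return np.mean([read_ft_torque() for _ in range(n)],0)
E
python3 - <<'E'
from h import *
f0=np.load("f0.npy")
movel(rp(-.014,.076),speed=.05);pause(.15);f0=F(8);t0=TQ(8);np.save("f0.npy",f0);np.save("t0.npy",t0)
print("base",f0.round(2),t0.round(3))
for dy in(0.0,.025,.05):
    q=down(K[2]+dy-np.pi/2)
    movel(rp(-.014,.0755),q,speed=.02);movel(rp(-.014,.070),q,speed=.03);pause(.1)
    print(dy,(F(8)-f0).round(2),(TQ(8)-t0).round(3),pos().round(1),round(read_time_s(),2))
    movel(rp(-.014,.0755),q,speed=.05)
E
```

```text
base [ 0.91 -0.47 -1.02] [-0.046 -0.01   0.029]
0.0 [ 0.29 -0.26  3.3 ] [-0.196 -0.25   0.419] [-13.2   0.2  70.4] 14.38
0.025 [-0.46 -0.26  3.34] [-0.188 -0.024 -0.014] [-13.5   0.   70.3] 15.32
0.05 [ 0.05 -0.93  5.37] [-0.239 -0.076 -0.425] [-13.1  -0.2  70.5] 16.27
```

```bash
sed -i 's/-.2325\]/-.208]/' h.py; python3 - <<'E'
from h import *
z=.0703
movel(rp(-.014,.0755),QR,speed=.03);pause(.1);f0=F(8);t0=TQ(8);np.save("f0.npy",f0);np.save("t0.npy",t0)
movel(rp(-.014,z),speed=.03);print((F(8)-f0).round(2),pos().round(1))
hit=0
for x in np.arange(-.012,.0141,.001):
    movel(rp(x,z),speed=.02);f=F(6)-f0;print(round(x,4),f.round(2),pos().round(1))
    if f[0]<-3.5: hit+=1
    if hit==2: break
print((TQ(8)-t0).round(3),read_time_s(),read_finger_gap())
E
```

```text
[ 0.44 -0.78  4.02] [-13.4   0.3  70.7]
-0.012 [-2.18 -0.86  5.62] [-12.4   0.3  70.7]
-0.011 [-2.63 -0.9   6.84] [-11.8   0.3  70.6]
-0.01 [-3.83 -1.21  7.62] [-10.9   0.3  70.6]
-0.009 [-2.76 -0.55  7.09] [-10.    0.4  70.6]
-0.008 [-2.59 -1.19  7.25] [-9.   0.3 70.6]
-0.007 [-2.78 -0.79  7.18] [-8.   0.3 70.7]
-0.006 [-3.19 -0.58  7.07] [-7.   0.4 70.6]
-0.005 [-2.89 -1.25  7.2 ] [-6.   0.3 70.7]
-0.004 [-3.83 -1.71  7.35] [-5.   0.3 70.6]
[-0.064  0.683 -0.04 ] 19.45 0.02392446744745716
```

Those "hits" were only friction: a steady −3 N at 7 N of load. I'll continue with a lighter load and a relative threshold.

```bash
python3 - <<'E'
from h import *
z=.0715;f0=np.load("f0.npy");t0=np.load("t0.npy")
movel(rp(-.005,z),speed=.02);h=[]
for x in np.arange(-.004,.0161,.001):
    movel(rp(x,z),speed=.02);f=F(8)-f0;print(round(x,4),f.round(2),pos().round(1));h.append(f[0])
    if len(h)>3 and min(h[-2],h[-1])<np.median(h[:-2])-3 : break
print((TQ(8)-t0).round(3),read_time_s(),read_finger_gap())
im=read_camera("side");cv2.imwrite("pics/side3.png",im[:,:,::-1])
im=cv2.imread("pics/side3.png")[190:340,190:360];cv2.imwrite("pics/m5.png",cv2.resize(im,(680,600),interpolation=2))
E
```

```text
-0.004 [-2.46  0.09  5.73] [-4.3  0.1 71.5]
-0.003 [-2.32 -1.42  5.1 ] [-3.   0.1 71.5]
-0.002 [-1.57  0.08  4.89] [-1.8  0.1 71.5]
-0.001 [-2.18  0.21  5.41] [-0.8  0.1 71.5]
0.0 [-4.74 -1.16  5.76] [-0.8  0.1 71.5]
0.001 [-4.92  1.63  8.87] [-0.8  0.1 71.5]
0.002 [-6.55 -1.11  9.8 ] [-0.7  0.1 71.4]
[ 0.1    1.428 -0.087] 21.45 0.023574359381157452
```

View pics/m5.png

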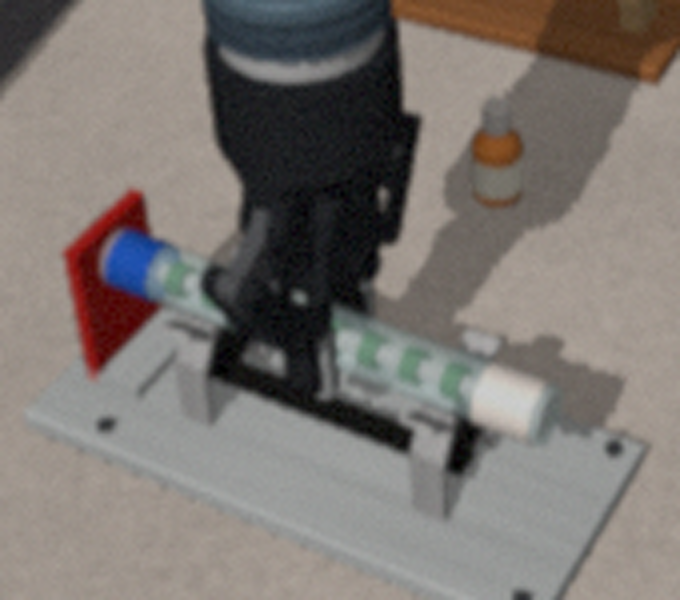

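The arm stalled at rack x = −0.8 mm while the commanded x went on and the x force grew. In the picture the blue end (crop about (125,262)) sits against the red stop, and the tube lies in both mouths. Next I press down in steps, keeping a light push towards the stop.

```bash
python3 - <<'E'
from h import *
f0=np.load("f0.npy");t0=np.load("t0.npy");X=.0008
movel(rp(X,.0712),speed=.02);print((F(8)-f0).round(2),pos().round(1))
snap=False
for z in np.arange(.070,.0459,-.001):
    movel(rp(X,z),speed=.02);f=F(5)-f0;p=pos()
    print(round(z,4),f.round(2),p.round(1),(TQ(3)-t0).round(2))
    if f[2]>30 or abs(f[0])>20: print("stop");break
    if p[2]<58 and f[2]<6: snap=True
print(snap,read_time_s(),read_finger_gap())
E
```

```text
[-6.83 -0.25  8.33] [-0.8  0.1 71.4]
0.07 [-6.47 -1.51 11.37] [-0.8  0.2 70.6] [-0.02  1.26 -0.06]
0.069 [-7.02 -1.08 12.74] [-0.8  0.4 70. ] [-0.1   1.41 -0.06]
0.068 [-7.21 -3.01 15.02] [-0.8  0.5 69.2] [-0.08  1.45 -0.08]
0.067 [-8.84 -1.17 16.  ] [-0.8  0.6 68.4] [-0.12  1.51 -0.03]
0.066 [-7.93 -1.31 16.34] [-0.8  0.6 67.4] [-0.17  1.55 -0.04]
0.065 [-8.25 -1.15 15.28] [-0.8  0.6 66.4] [-0.13  1.5  -0.03]
0.064 [-8.05 -1.54 15.37] [-0.9  0.6 65.2] [-0.09  1.45 -0.02]
0.063 [-7.8  -1.29 13.77] [-0.9  0.5 64. ] [0.01 1.3  0.  ]
0.062 [-7.51 -1.16 11.35] [-0.9  0.4 62.7] [-0.04  1.13  0.03]
0.061 [-6.24 -0.09  8.19] [-0.9  0.3 61.3] [ 0.04  1.04 -0.03]
0.06 [-5.23 -0.42  7.59] [-0.8  0.2 59.9] [0.07 0.91 0.01]
0.059 [-5.54  0.38  4.6 ] [-0.8  0.  58.5] [ 0.26  0.91 -0.01]
0.058 [-6.01  0.93  2.7 ] [-0.8 -0.1 57.2] [ 0.36  0.9  -0.02]
0.057 [-5.4   1.83  1.23] [-0.8 -0.1 56. ] [0.4  0.83 0.01]
0.056 [-4.28  1.21 -1.58] [-0.8 -0.2 54.8] [ 0.5   0.79 -0.01]
0.055 [-5.01  1.52 -2.63] [-0.7 -0.3 53.8] [0.49 0.75 0.03]
0.054 [-5.06  2.49 -4.59] [-0.8 -0.3 52.6] [ 0.53  0.75 -0.  ]
0.053 [-5.62  1.62 -4.16] [-0.8 -0.3 51.7] [ 0.59  0.77 -0.01]
0.052 [-5.01  2.19 -3.73] [-0.8 -0.3 50.7] [ 0.58  0.83 -0.03]
0.051 [-5.2   2.34 -2.4 ] [-0.8 -0.  49.9] [ 0.64  0.9  -0.05]
0.05 [-6.34  1.62  0.25] [-0.7 -0.2 49.4] [0.49 1.12 0.05]
0.049 [-7.58  0.96  1.92] [-0.8 -0.2 48.7] [ 0.41  1.24 -0.01]
0.048 [-6.83  0.32  3.79] [-0.7 -0.2 47.9] [ 0.32  1.4  -0.  ]
0.047 [-7.86  0.25  5.43] [-0.7 -0.1 47.2] [ 0.3   1.48 -0.05]
0.046 [-8.28 -0.4   6.06] [-0.7 -0.1 46.4] [ 0.24  1.64 -0.03]
True 28.0 0.02371916988207511
```

Both clips snapped: the force peaked at 16 N and fell to −4 N. The cradle was met at z ≈ 50. I'll press on to about 6.5 mm of cradle travel.

```bash
python3 - <<'E'
from h import *
f0=np.load("f0.npy");t0=np.load("t0.npy");X=.0008
for z in np.arange(.045,.0389,-.001):
    movel(rp(X,z),speed=.02);f=F(8)-f0;p=pos()
    print(round(z,4),f.round(2),p.round(1),(TQ(3)-t0).round(2))
    if p[2]<43.2 or f[2]>20: break
pause(.5);print((F(8)-f0).round(2),pos().round(1),read_time_s(),read_finger_gap())
cs=[]
for c,(r,q) in {"side":(190,190),"top":(130,170)}.items():
    im=read_camera(c);cv2.imwrite(f"pics/{c}4.png",im[:,:,::-1]);cs.append(cv2.resize(im[r:r+150,q:q+150,::-1],(400,400),interpolation=2))
print(tip_of("side","tube_center"),proj("side",[rp(0,.043)]));print(tip_of("side","tube_head"),proj("side",[rp(.11,.043)]))
cv2.imwrite("pics/m6.png",np.hstack(cs))
E
```

```text
0.045 [-7.85 -0.79  7.13] [-0.7  0.  45.6] [ 0.21  1.65 -0.02]
0.044 [-8.12 -0.15  8.14] [-0.7  0.  44.7] [ 0.17  1.73 -0.01]
0.043 [-9.21 -0.58  9.44] [-0.7  0.1 43.9] [ 0.14  1.77 -0.06]
0.042 [-8.85 -0.98 11.37] [-0.7  0.1 43.1] [0.11 1.89 0.06]
[-10.72   0.3   11.09] [-0.7  0.1 43.1] 29.5 0.023953228757302644
[{'at': [271.7, 284.2], 'confidence': 0.69}, {'at': [429.1, 165.4], 'confidence': 0.68}] [[272.78143588 285.32520351]]
[{'at': [222.2, 263.0], 'confidence': 0.8}, {'at': [483.5, 187.6], 'confidence': 0.79}] [[222.26554476 265.93849234]]
```

View pics/m6.png

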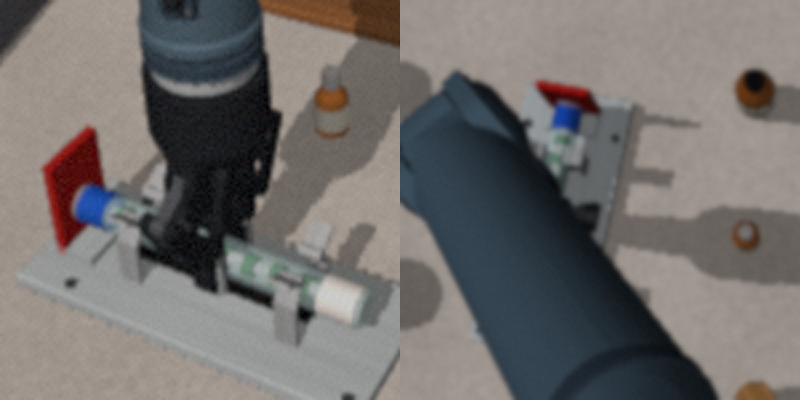

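```bash
python3 - <<'E'
from h import *
f=F(8)-np.load("f0.npy");print(f.round(2),pos().round(1),read_finger_gap(),read_time_s());print(sign_off())
E
```

```text
[-9.28 -0.81 11.13] [-0.7  0.1 43.1] 0.023719469024874925 29.7
the job is handed in; nothing more can be done
None
```

I handed the job in at 29.7 s with the tube snapped into both clips, the gripper still holding it and still pressing it down. `sign_off()` reports no verdict, so this rests on my own checks.

- **Pick:** I took the smaller teal tube, which lay in the wooden rest, at its middle with an 80 N grip. The pink tube and the larger teal one were not touched.
- **Lay and slide:** Laid in the mouths, the tube first showed a twisting moment, so I corrected the yaw by about 0.025 rad, which brought it to near zero. My first slide stopped early on friction alone (about 3 N). With a lighter load the arm then stalled hard at the stop while the force along the tube rose, and the picture shows the blue end against it.
- **Press:** The force peaked at about 16 N and fell to about −4 N as the clips closed. The cradle was met at about z = 50 mm.
- **Last checks:** At the end the tool was steady at z = 43.1 mm with about 11 N pressing down. The finger gap was unchanged, so the grip had not opened or closed. The last pictures show the tube under both clips with its blue end at the stop. The bottle in view there was still standing; I did not check all the loose things afterwards.

**Disagreements:**
- The stop was met about 5 mm earlier than my camera estimate of the rack predicted. I relied on touch there.
- The cradle depth is inferred from force and travel, at about 6 to 7 mm of its 8 mm; I could not measure it directly. The force was still rising gently at the end, so it had not bottomed.

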